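Charge the amber jar at the filling station

TASK

Slide the funnel carriage by its red grip fully home against the end stop above the amber jar, then tip the five white balls from the scoop through the funnel into that jar. Set the empty scoop back upright on the blue mat, leave the carriage at its stop, and do not disturb the other things on the table.

Things in the scene. Friction and masses are not known exactly. Their poses are not given: they have to be found in the camera images.
- station: the fixed filling station: base plate 170 x 300 x 12 mm, grey end plates 128 mm tall, two steel rails that carry the funnel carriage over two jar bays. Origin at the centre of its underside; its y axis runs along the rails, its -x side (with the red grip) faces the robot; the bays lie at y = +70 and -70 mm. The carriage plate rides at 124 to 136 mm height
- carriage (a joint): position of the funnel carriage along the station's y axis in m, 0 in the middle, end stops at -0.070 and +0.070, each exactly over one jar; it needs about 3 N to slide and stays where it is left
- grip_top (a point): centre of the top of the carriage's red upright grip, 26 x 26 mm across and 54 mm tall (its top 188 mm above the table), 118 mm from the funnel's axis on the side towards the robot; the arm that carries it lies 54 mm below its top
- funnel_mouth (a point): centre of the mouth of the white funnel on the carriage, 178 mm above the table, outer rim 128 mm wide (inside 122 mm)
- funnel_spout (a point): centre of the lower end of the funnel's spout, 100 mm above the table, 8 mm above the jar rims; its bore is 37 mm wide
- jar_amber: the brown amber jar, fixed in a bay of the filling station: outside 58 mm wide, 80 mm tall, open top (inside 50 mm wide), standing on the 12 mm base plate; origin at the centre of its underside
- jar_clear: the clear, colourless jar, fixed in a bay of the filling station: outside 58 mm wide, 80 mm tall, open top (inside 50 mm wide), standing on the 12 mm base plate; origin at the centre of its underside
- mat: thin blue mat, 190 (its x) x 150 (its y) x 3 mm, fixed to the table; origin at the centre of its underside
- scoop: steel scoop holding five white balls: open-fronted bowl 105 x 70 mm, walls 36 mm tall, floor 3 mm thick, its last 25 mm a 19 degree ramp up to the lip (tip it 40 to 50 degrees to empty it). +x points to the open front. Origin under the bowl, 55 mm behind the lip. A black bar handle, 22 mm wide, 20 mm tall, runs back from x = -55 to -140 mm, its middle 46 mm above the underside. 160 g
- scoop_grip (a point): the middle of the scoop's black handle, x = -95, z = 46 mm in the scoop's frame: where to grip it across
- scoop_lip (a point): the middle of the scoop's front lip, x = 55, z = 12 mm in the scoop's frame
- ball0_center (a point): centre of a white ceramic ball, 18 mm wide, 12 g
- ball1_center (a point): centre of a white ceramic ball, 18 mm wide, 12 g
- ball2_center (a point): centre of a white ceramic ball, 18 mm wide, 12 g
- ball3_center (a point): centre of a white ceramic ball, 18 mm wide, 12 g
- ball4_center (a point): centre of a white ceramic ball, 18 mm wide, 12 g
- reagent: green-glass bottle, blue cap, 64 mm wide, 150 mm tall; origin at the centre of its underside; leave it alone
- buffer: white plastic bottle, yellow cap, 60 mm wide, 130 mm tall; origin at the centre of its underside; leave it alone
- sample: clear jar, red cap, 60 mm wide, 70 mm tall; origin at the centre of its underside; leave it alone
- beaker: empty glass beaker, 70 mm wide, 85 mm tall; origin at the centre of its underside; leave it alone
- stock: amber bottle, black cap, 68 mm wide, 160 mm tall; origin at the centre of its underside; leave it alone
- spatula: spatula lying flat; origin under its middle; leave it alone
- canister: aluminium can, 66 mm wide, 100 mm tall; origin at the centre of its underside; leave it alone
Mind the look-alikes: they are no part of the job. What is meant by the mat is not brown, and is the larger of those in its own colour. Leave any purple look-alike of the scoop alone.

How it is judged:
By the outcome, as a careful person would: the job done as asked, in the order asked, and still so for the second after the job is handed in, with the robot touching nothing.
It also fails if it takes over 61 s, if anything falls off the work surface, if the arm or the gripper's body presses on something with over 40 N, if the wrist force passes 120 N, or if a joint passes its speed limit or range.

ROBOT

A 6-joint arm with a two-finger parallel gripper is mounted at the origin on the work surface. World frame = base frame: x ahead of the robot, y to its left, z up, the work surface at z = 0. Lengths are in m, angles in degrees, forces in N, time in s.
With the tool pointing down it reaches from about 0.325 to 0.75 m from the base axis. Payload 7.6 kg.
Tool frame: the origin (TCP) lies on the centre line of the jaws, within the pads' length; the fingertips stand 19 mm ahead of it and the grasp point (between the pads) is the TCP; z points along the fingers, y is the line along which they close (so a half turn about z gives the same grasp; the last joint's range is limited). The gripper opens to 85 mm and grips with 20 to 120 N. Pads are 22 mm wide; open, the fingers measure 114 mm over their backs; the gripper's body (76 mm by 85 mm) begins 54 mm behind the grasp point. The pads swing forward as they close: fully open they stand 13 mm farther back than shut.
Start: joints at [62.722, 2.991, 80.254, -0, 96.75, -4.028], TCP at [0.207, 0.482, 0.25] pointing down, gripper open.
Joint ranges: [-166.34, 166.34], [-52.06, 124.39], [6.96, 135.62], [-60.46, 240.46], [14.63, 156.25], [-167.68, 167.68]. Speed limits (degrees/s): [147.25, 147.25, 172.46, 180, 180, 180].

INTERFACE

Orientations are given as [roll, pitch, yaw] about the fixed x, y, z axes, in that order (R = Rz(yaw) Ry(pitch) Rx(roll)).
In Python, from plant import manip, camera, hand_in gives the robot as it stands.
- The arm moves only by the tool servo_tool, never from a script. Its argument "plan" is one flat list of numbers, 4 for each row, row after row: the shift along the tool's x, y, z scaled (see below), then the turn about the tool's z scaled (see below). In form: [dx, dy, dz, twist, dx, dy, dz, twist, ...]. A call has 1 to 12 rows; each row shifts and turns the commanded pose from where the row before left it, along the tool's axes as they then stand; what a row does not reach is not made up. The controller multiplies each number of a shift by 0.04 m and each number of a turn by 8 degrees. A row lasts 1/8 s, in which the tool goes at most 62.5 mm and 10.7 degrees, less where a joint would pass 70% of its speed; a pose out of reach is approached as far as the arm can. A call with a number of a shift or a turn outside -1 to 1 is refused whole. A call with a gripper value outside its range is refused whole. "jaw" is the closure, from 0 (fully open) to 1 (shut), set as the call begins (left out, the last holds). The fingers move at their own pace and stop on an object; "newtons" is the grip in N (left out, the last holds). Time passes only in rows, so rows that do not move let the fingers close. It gives the time, the measured TCP pose, the force, the opening and the grip force at its end, in the units of the state.
- manip.get_state(): the state, without advancing time (a new reading comes with each control period).
- camera(name): name is "scene" or "top" or "wrist"; returns a dict with "img" (400x640x3 uint8, red, green, blue), "z_map" (400x640 float32, m along the optical axis (not along the pixel's ray), 0 where there is no reading), "fx", "fy", "cx", "cy" (pixels), "T" (4x4, takes a point from camera to world coordinates); the wrist camera has in their place "hand_eye" (4x4, takes a point from camera to tool coordinates, whose origin is the TCP and whose axes are the flange's). Camera axes: x right, y up, looking along -z (the intrinsics and any distortion apply to the point x, -y, -z); pixel columns grow to the right and rows downward; lengths in m; the calibration is good to about 2 mm. The wrist camera is an equidistant fisheye: a pixel r from the principal point sees the ray r / f radians off the axis. A picture is of the moment at which its call begins: read the wrist's pose just before it.
- hand_in(): hands the job in; it is judged then, once.
The state is a dict: "time": time; "q": joint angles; "qvel": joint speeds; "tau": joint torques, N m; "eef_pos": TCP position; "tool_rot": TCP orientation; "wrist_force": force on the tool from outside, world axes, zero at the start; "moment": the same for the moment, N m; "gripper_width": opening from 0.0 (shut) to 1.0 (fully open); "finger_force": force on a finger pad.
Only numpy, scipy, OpenCV 4.12 (cv2) and the standard library are available. Lean on these libraries where they do the work, as an engineer would, in place of code of your own. Each camera call takes 0.05 s, during which the arm holds its last target. There are 200 camera calls.

## Working session

There is one attempt and no reset: what is moved stays moved. The work goes in short steps, Python scripts to look and compute and a tool call to move; the robot and the scene stay as the last step left them, time stands still between calls to the robot, and variables do not carry over. Pictures are saved under pics/ and viewed, at most 10 in all, crops included, and the job is handed in when it is done.

Besides the shell and the picture viewer there is one more tool, called after ">>>" by a JSON object that holds its "api" and its "payload". servo_tool: Moves the arm, as the interface text tells. Its arguments: {"type":"object","properties":{"plan":{"type":"array","items":{"type":"number"}},"jaw":{"type":"number"},"newtons":{"type":"number"}},"required":["plan"]}

```bash
mkdir -p pics; ls
cat > h.py <<'E'
import numpy as np, cv2
from plant import manip, camera, hand_in
def world(c,mask=None):
    z=c["z_map"]; v,u=np.mgrid[:400,:640]
    P=np.stack([(u-c["cx"])/c["fx"]*z,-(v-c["cy"])/c["fy"]*z,-z],-1)
    return P@c["T"][:3,:3].T+c["T"][:3,3]
def save(n,img,box=None,s=1):
    if box: img=img[box[1]:box[3],box[0]:box[2]]
    cv2.imwrite("pics/"+n,cv2.resize(img,None,fx=s,fy=s,interpolation=cv2.INTER_CUBIC)[...,::-1])
E
python3 - <<'E'
from h import *
print(manip.get_state())
for n in("top","scene"):
    c=camera(n); np.savez(n,**c); save(n+".png",c["img"]); print(n,{k:c[k] for k in c if k not in("img","z_map")})
E
```

```text
pics
{'time': 0.0, 'q': array([ 6.27229937e+01,  3.02798058e+00,  8.03124944e+01,  1.02399025e-03,
        9.67504113e+01, -4.03030814e+00]), 'qvel': array([-0.02393731,  0.01285972, -0.034989  ,  0.12839916, -0.01173182,
        0.02303951]), 'tau': array([ 7.33768011e-04, -3.81665111e+01, -3.60190809e+01, -1.06842526e-05,
        6.15258585e-03, -1.52732918e-05]), 'eef_pos': array([0.20708324, 0.48213812, 0.24947008]), 'tool_rot': array([-1.79909410e+02, -7.40242628e-03,  1.56753416e+02]), 'wrist_force': array([-0.53205542,  0.14732055,  0.24512659]), 'moment': array([ 0.03441482, -0.00525685, -0.0108212 ]), 'finger_force': 0.0, 'gripper_width': 0.9975810200836566}
top {'fx': 486.45383519898553, 'fy': 486.45383519898553, 'cx': 326.38579910447874, 'cy': 198.35629678462408, 'T': array([[ 0.02599488,  0.9837306 , -0.17775929,  0.25929287],
       [-0.99966021,  0.02592457, -0.00271858, -0.05824871],
       [ 0.00193398,  0.17776956,  0.98407024,  1.67549355],
       [ 0.        ,  0.        ,  0.        ,  1.        ]])}
scene {'fx': 399.98428207379885, 'fy': 399.98428207379885, 'cx': 315.94596048119905, 'cy': 203.78627493201145, 'T': array([[ 2.69701157e-01, -7.14232552e-01,  6.45858458e-01,
         1.28952004e+00],
       [ 9.62944013e-01,  2.00276359e-01, -1.80632797e-01,
        -2.56319095e-01],
       [-3.36356798e-04,  6.70642409e-01,  7.41780726e-01,
         9.80148733e-01],
       [ 0.00000000e+00,  0.00000000e+00,  0.00000000e+00,
         1.00000000e+00]])}
```

View pics/top.png

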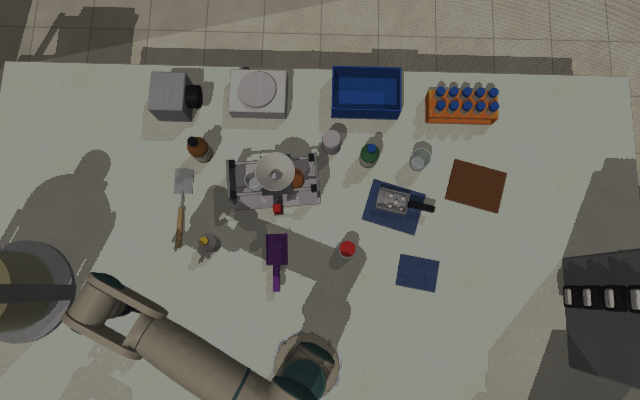

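View pics/scene.png

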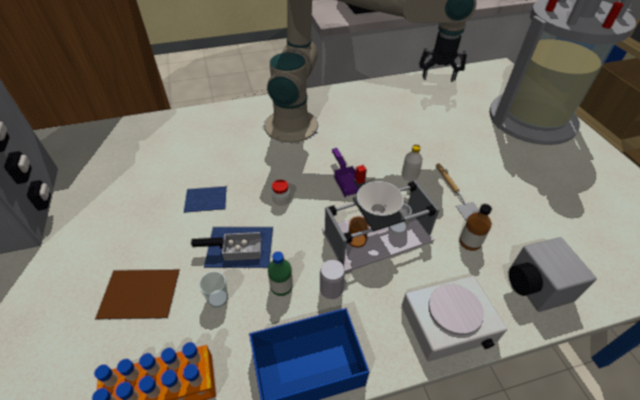

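The top view shows:
- **Scoop:** steel, on the larger blue mat at (395,205), handle to the right at (425,205).
- **Station:** at (275,180). Its amber jar is in the right-hand bay (297,180), the red grip is at (278,209) and the funnel at (275,172).
- **Look-alikes:** purple scoop at (277,255), small blue mat at (418,272), brown mat at (475,186).

The steel scoop and the larger blue mat under it fit the description. I'll measure next and confirm them in a crop.

Run:
```python
from h import *
c=dict(np.load("top.npz")); s=dict(np.load("scene.npz"))
W=world(c); S=world(s); I=c["img"]; hsv=cv2.cvtColor(I,cv2.COLOR_RGB2HSV).astype(int)
save("crop.png",I,(220,130,450,290),3.4)
def rep(n,m,P=W):
    p=P[m]; 
    if len(p)==0: print(n,"none");return
    print(n,len(p),"mean",p.mean(0).round(4),"lo",np.percentile(p,2,axis=0).round(3),"hi",np.percentile(p,98,axis=0).round(3), "rect",[np.round(x,3) for x in cv2.minAreaRect(p[:,:2].astype(np.float32))])
v,u=np.mgrid[:400,:640]
def box(a,b,cc,d): return (u>=a)&(u<cc)&(v>=b)&(v<d)
z=W[...,2]; H,Sa,V=hsv[...,0],hsv[...,1],hsv[...,2]
red=((H<8)|(H>172))&(Sa>150)&(V>60)
rep("grip",red&box(260,195,295,222)&(z>.175))
rep("mat",(H>105)&(H<125)&(Sa>100)&box(355,170,435,240)&(z<.02))
rep("handle",(V<60)&box(405,190,440,218)&(z>.04))
rep("bowl",box(370,185,412,218)&(z>.025)&(Sa<80))
rep("balls",box(370,185,412,218)&(z>.005)&(V>190)&(Sa<50))
rep("funnelrim",box(250,145,300,195)&(z>.165)&(z<.19)&(Sa<60))
rep("endL",box(222,150,240,212)&(z>.11)&(z<.14)); rep("endR",box(308,145,325,212)&(z>.11)&(z<.14))
for n,b in dict(reagent=(358,140,382,168),canister=(320,128,343,155),sample=(335,236,358,260),beaker=(408,145,432,172),purple=(262,230,292,292),buffer=(196,230,216,256)).items():
    m=box(*b)&(z>.02); rep(n,m)
# scene cam
Is=s["img"];hs=cv2.cvtColor(Is,cv2.COLOR_RGB2HSV).astype(int);zs=S[...,2]
rs=((hs[...,0]<8)|(hs[...,0]>172))&(hs[...,1]>150)
rep("grip_s",rs&box(350,160,372,190)&(zs>.18),S); rep("handle_s",(hs[...,2]<60)&box(188,235,224,250)&(zs>.03),S)
rep("rim_s",box(350,178,412,220)&(zs>.165)&(zs<.19)&(hs[...,1]<60),S)
rep("bowl_s",box(215,230,265,262)&(zs>.034)&(zs<.045)&(hs[...,1]<80),S)
```

```text
grip 67 mean [0.4943 0.0994 0.187 ] lo [0.483 0.088 0.177] hi [0.507 0.111 0.195] rect [array([0.495, 0.099]), array([0.025, 0.022]), np.float64(3.515)]
mat 1302 mean [ 0.526  -0.2838  0.0029] lo [ 0.458 -0.381 -0.005] hi [ 0.622 -0.192  0.011] rect [array([ 0.54 , -0.288]), array([0.186, 0.147]), np.float64(74.083)]
handle 182 mean [ 0.5326 -0.3693  0.0662] lo [ 0.518 -0.414  0.046] hi [ 0.551 -0.331  0.066] rect [array([ 0.422, -0.218]), array([0.076, 0.45 ]), np.float64(36.034)]
bowl 171 mean [ 0.5429 -0.29    0.0859] lo [ 0.259 -0.339  0.026] hi [ 0.596 -0.058  1.675] rect [array([ 0.413, -0.208]), array([0.122, 0.412]), np.float64(62.307)]
balls none
funnelrim 458 mean [0.6198 0.1158 0.173 ] lo [0.554 0.053 0.166] hi [0.673 0.173 0.182] rect [array([0.614, 0.113]), array([0.125, 0.124]), np.float64(2.613)]
endL 260 mean [0.5955 0.2601 0.1259] lo [0.534 0.235 0.113] hi [0.657 0.278 0.135] rect [array([0.596, 0.254]), array([0.129, 0.042]), np.float64(3.99)]
endR 217 mean [ 0.6228 -0.0125  0.1271] lo [ 0.563 -0.029  0.119] hi [0.688 0.007 0.135] rect [array([ 0.626, -0.009]), arra
[... 974 characters left out ...]
148]), array([0.443, 0.06 ]), np.float64(75.43)]
grip_s 54 mean [0.5184 0.0915 0.2022] lo [0.494 0.087 0.182] hi [0.513 0.109 0.192] rect [array([ 0.894, -0.071]), array([0.024, 0.874]), np.float64(66.462)]
handle_s 243 mean [ 0.5432 -0.3684  0.0557] lo [ 0.527 -0.412  0.039] hi [ 0.556 -0.33   0.063] rect [array([ 0.54 , -0.372]), array([0.086, 0.024]), np.float64(79.507)]
rim_s 519 mean [0.5966 0.1236 0.1736] lo [0.555 0.054 0.165] hi [0.674 0.173 0.181] rect [array([0.614, 0.113]), array([0.123, 0.128]), np.float64(68.882)]
bowl_s 186 mean [ 0.557  -0.2882  0.0386] lo [ 0.515 -0.336  0.034] hi [ 0.6   -0.225  0.044] rect [array([ 0.557, -0.282]), array([0.109, 0.075]), np.float64(78.491)]
```

View pics/crop.png

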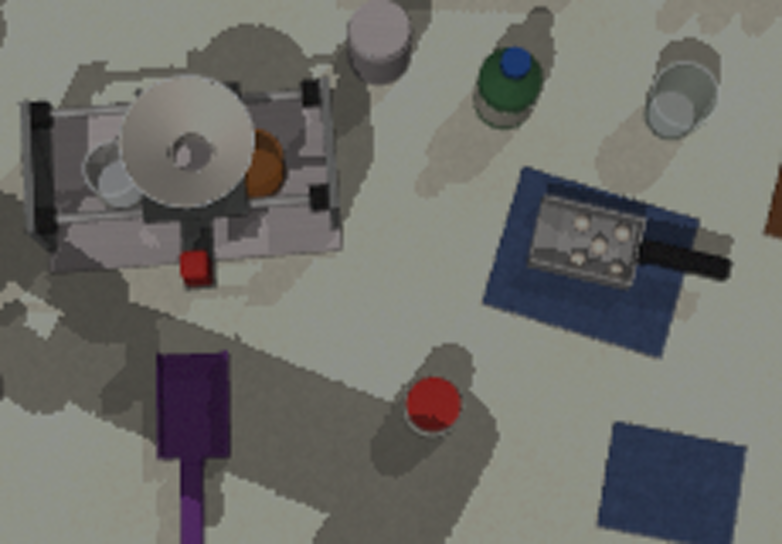

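The crop confirms it. The steel scoop with five balls is at crop (590,245) on the larger blue mat, and the amber jar is in the right-hand (-y) bay at crop (265,165). The purple scoop at crop (195,420) and the small blue mat at crop (675,480) stay untouched. The carriage sits at about -0.010, so it needs -0.060 along station y. The grip-to-funnel distance measures 0.120 against 0.118 given, so the measurement holds.

```bash
cat >> h.py <<'E'
from scipy.spatial.transform import Rotation as Rn
def need(p,yaw=None,st=None,tw=0):
    s=st or manip.get_state(); r=s["tool_rot"]; y=r[2]
    t=0 if yaw is None else ((y-yaw+180)%360-180)
    R=Rn.from_euler("xyz",[180,0,y-t],degrees=True).as_matrix()
    d=R.T@(np.array(p)-s["eef_pos"])
    print("t",round(s["time"],2),"pos",s["eef_pos"].round(4),"rot",r.round(1),"twist units",round(t/8,2),"then shift units",(d/.04).round(2),"len",np.linalg.norm(d).round(3),"w",round(s["gripper_width"],3),"F",s["wrist_force"].round(1),"ff",round(float(s["finger_force"]),1))
E
python3 - <<'E'
from h import *
need([.495,.099,.25],186.5)
E
```

```text
t 0.1 pos [0.2071 0.4822 0.2496] rot [-179.9   -0.   156.7] twist units -3.72 then shift units [-6.070e+00 -1.033e+01 -1.000e-02] len 0.479 w 0.997 F [-0.6  0.3 -0.3] ff 0.0
```

>>> {"api": "servo_tool", "payload": {"plan": [0,0,0,-0.93,0,0,0,-0.93,0,0,0,-0.93,0,0,0,-0.93,-0.55,-0.94,0,0,-0.55,-0.94,0,0,-0.55,-0.94,0,0,-0.55,-0.94,0,0,-0.55,-0.94,0,0,-0.55,-0.94,0,0,-0.55,-0.94,0,0,-0.55,-0.94,0,0], "jaw": 0.3}}

```text
time: 1.6
eef_pos: [0.4167, 0.2022, 0.25]
tool_rot: [-180.0, -0.0, -173.5]
wrist_force: [1.0, 0.2, -0.1]
gripper_width: 0.696
finger_force: 0.0
```

>>> {"api": "servo_tool", "payload": {"plan": [-0.55,-0.94,0,0,-0.55,-0.94,0,0,-0.55,-0.94,0,0,0,0,0,0,0,0,0,0]}}

```text
time: 2.22
eef_pos: [0.4943, 0.0991, 0.2499]
tool_rot: [180.0, -0.1, -173.5]
wrist_force: [-0.3, -0.5, 0.0]
gripper_width: 0.705
finger_force: 0.0
```

Run:
```python
from h import *
need([.495,.099,.162],186.5)
c=camera("wrist"); save("w1.png",c["img"])
```

```text
t 2.23 pos [0.4943 0.0991 0.2499] rot [ 1.800e+02 -1.000e-01 -1.735e+02] twist units -0.0 then shift units [-0.02 -0.    2.2 ] len 0.088 w 0.705 F [-0.3 -0.5  0. ] ff 0.0
```

View pics/w1.png

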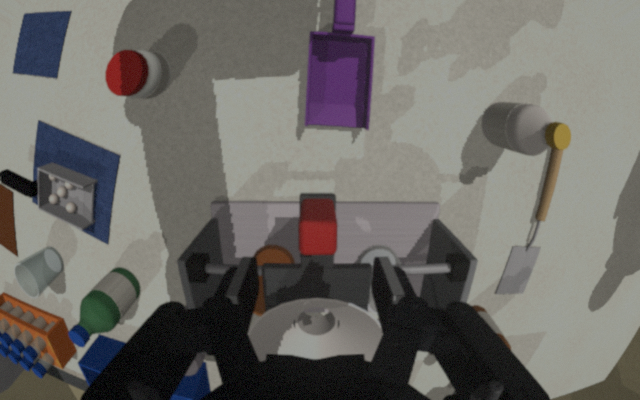

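The red grip at (318,230) sits centred between the fingers (260 and 380), so I descend, close and slide.

>>> {"api": "servo_tool", "payload": {"plan": [0,0,0.75,0,0,0,0.75,0,0,0,0.7,0,0,0,0,0]}}

```text
time: 2.78
eef_pos: [0.4929, 0.0997, 0.1603]
tool_rot: [180.0, -0.3, -173.4]
wrist_force: [0.0, -0.7, 0.5]
gripper_width: 0.703
finger_force: 0.0
```

>>> {"api": "servo_tool", "payload": {"plan": [0,0,0,0,0,0,0,0,0,0,0,0,0,0,0,0,0,0,0,0,0,0,0,0], "jaw": 1, "newtons": 40}}

```text
time: 3.52
eef_pos: [0.4952, 0.0994, 0.1642]
tool_rot: [179.9, 0.2, -173.5]
wrist_force: [-1.6, 2.9, 6.4]
gripper_width: 0.299
finger_force: 40.0
```

>>> {"api": "servo_tool", "payload": {"plan": [0,-0.25,0,0,0,-0.25,0,0,0,-0.25,0,0,0,-0.25,0,0,0,-0.25,0,0,0,-0.15,0,0,0,0,0,0]}}

```text
time: 4.4
eef_pos: [0.5012, 0.0441, 0.1642]
tool_rot: [179.9, 0.1, -173.5]
wrist_force: [-4.7, 5.3, 7.9]
gripper_width: 0.298
finger_force: 40.9
```

>>> {"api": "servo_tool", "payload": {"plan": [0,-0.05,0,0,0,-0.05,0,0,0,-0.05,0,0]}}

```text
time: 4.78
eef_pos: [0.5013, 0.0438, 0.1642]
tool_rot: [179.3, 0.1, -173.2]
wrist_force: [-6.4, 41.1, 6.0]
gripper_width: 0.301
finger_force: 48.1
```

>>> {"api": "servo_tool", "payload": {"plan": [0,0.13,0,0,0,0,0,0]}}

```text
time: 5.03
eef_pos: [0.5012, 0.0441, 0.1641]
tool_rot: [179.8, 0.1, -173.4]
wrist_force: [-4.7, 7.4, 8.0]
gripper_width: 0.3
finger_force: 40.9
```

>>> {"api": "servo_tool", "payload": {"plan": [0,0,0,0,0,0,0,0,0,0,0,0,0,0,0,0], "jaw": 0.4}}

```text
time: 5.52
eef_pos: [0.501, 0.0423, 0.1621]
tool_rot: [-180.0, -0.0, -173.5]
wrist_force: [-0.1, 0.2, -0.9]
gripper_width: 0.599
finger_force: 0.0
```

>>> {"api": "servo_tool", "payload": {"plan": [0,0,-0.9,0,0,0,-0.9,0,0,0,-0.9,0,0,0,0,0]}}

```text
time: 6.02
eef_pos: [0.502, 0.0424, 0.2736]
tool_rot: [-180.0, 0.4, -173.5]
wrist_force: [-0.3, -0.9, -0.8]
gripper_width: 0.603
finger_force: 0.0
```

Run:
```python
from h import *
need([.5405,-.3695,.27],79.5)
c=camera("top");W=world(c);I=c["img"];hsv=cv2.cvtColor(I,cv2.COLOR_RGB2HSV).astype(int)
z=W[...,2]; v,u=np.mgrid[:400,:640]
m=(z>.165)&(z<.19)&(hsv[...,1]<60)&(u>260)&(u<325)&(v>140)&(v<192)
print("funnel",np.round(cv2.minEnclosingCircle(W[m][:,:2].astype(np.float32))[0],4), cv2.minAreaRect(W[m][:,:2].astype(np.float32)))
save("t2.png",I,(220,120,450,290),3)
```

```text
t 6.03 pos [0.502  0.0424 0.2736] rot [-180.     0.4 -173.5] twist units 13.38 then shift units [-9.95  2.82  0.09] len 0.414 w 0.603 F [-0.3 -0.9 -0.8] ff 0.0
funnel [0.6364 0.0547] ((0.6572616100311279, 0.054581575095653534), (0.12132684886455536, 0.04921875521540642), 89.64582061767578)
```

View pics/t2.png

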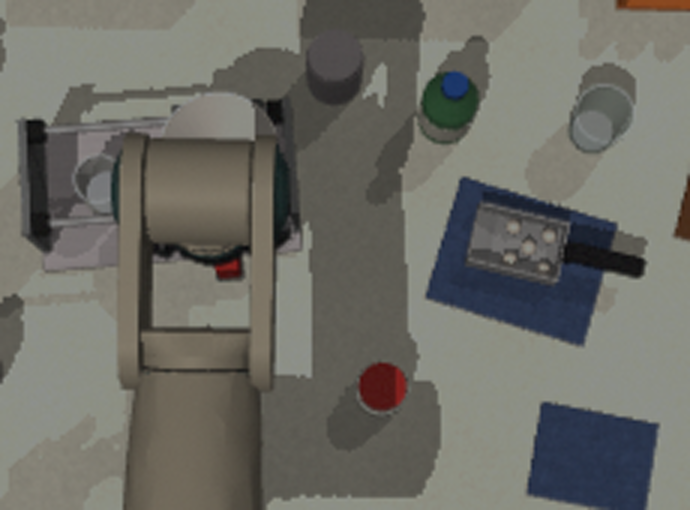

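The carriage is now at the right-hand end of its rails: the funnel's visible edge centres on y≈0.0546, against 0.0535 expected at the stop. Next I go to the scoop handle.

>>> {"api": "servo_tool", "payload": {"plan": [0,0,0,1,0,0,0,1,0,0,0,1,0,0,0,1,0,0,0,1,0,0,0,1,0,0,0,1,0,0,0,1,0,0,0,1,0,0,0,1,0,0,0,1,0,0,0,1]}}

```text
time: 7.58
eef_pos: [0.5005, 0.0424, 0.2684]
tool_rot: [-179.8, -0.0, 90.2]
wrist_force: [-0.0, 0.2, -0.5]
gripper_width: 0.6
finger_force: 0.0
```

>>> {"api": "servo_tool", "payload": {"plan": [0,0,0,0.69,0,0,0,0.69,-0.99,0.28,0,0,-0.99,0.28,0,0,-0.99,0.28,0,0,-0.99,0.28,0,0,-0.99,0.28,0,0,-0.99,0.28,0,0,-0.99,0.28,0,0,-0.99,0.28,0,0,-0.99,0.28,0,0,-0.99,0.28,0,0]}}

```text
time: 9.07
eef_pos: [0.5384, -0.3685, 0.2681]
tool_rot: [-179.8, -0.1, 79.5]
wrist_force: [0.1, 0.8, 0.9]
gripper_width: 0.603
finger_force: 0.0
```

>>> {"api": "servo_tool", "payload": {"plan": [0,0,1,0,0,0,1,0,0,0,0.5,0,0,0,0,0], "jaw": 0.35}}

```text
time: 9.57
eef_pos: [0.5381, -0.3668, 0.1681]
tool_rot: [-179.8, -0.1, 79.5]
wrist_force: [0.2, -0.7, 0.5]
gripper_width: 0.651
finger_force: 0.0
```

Run:
```python
from h import *
need([.5405,-.3695,.049],79.5)
s=manip.get_state(); c=camera("wrist"); save("w2.png",c["img"])
# measure scoop with wrist depth
z=c["z_map"]; v,u=np.mgrid[:400,:640].astype(float)
dx,dy=(u-c["cx"])/c["fx"],(v-c["cy"])/c["fy"]; r=np.hypot(dx,dy)+1e-9
k=np.tan(np.minimum(r,1.4))/r
P=np.stack([dx*k*z,-dy*k*z,-z,np.ones_like(z)],-1)
T=np.eye(4);T[:3,:3]=Rn.from_euler("xyz",s["tool_rot"],degrees=True).as_matrix();T[:3,3]=s["eef_pos"]
W=(P@(T@c["hand_eye"]).T)[...,:3]
V=c["img"].max(-1); zz=W[...,2]
near=(np.hypot(W[...,0]-.54,W[...,1]+.37)<.08)&(z>0)&(r<1.3)
m=near&(zz>.05)&(zz<.066)
p=W[m]; print(len(p),p.mean(0)if len(p) else 0, cv2.minAreaRect(p[:,:2].astype(np.float32)) if len(p) else 0)
```

```text
t 9.57 pos [ 0.5381 -0.3668  0.1681] rot [-1.798e+02 -1.000e-01  7.950e+01] twist units -0.0 then shift units [-0.06  0.07  2.98] len 0.119 w 0.651 F [ 0.2 -0.7  0.5] ff 0.0
2775 [ 0.53749446 -0.36987718  0.0570006 ] ((0.5368658900260925, -0.3736056089401245), (0.09002228081226349, 0.021900421008467674), 78.38497924804688)
```

View pics/w2.png

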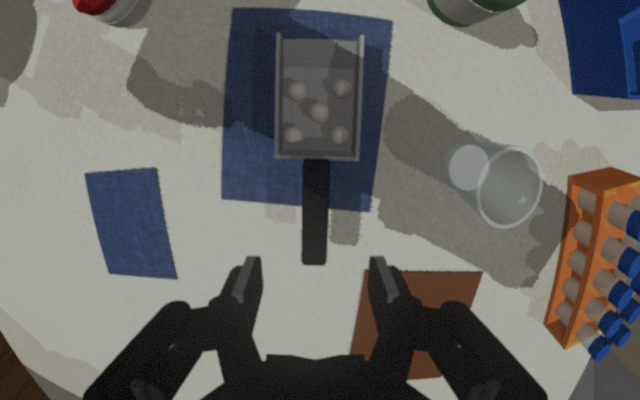

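The handle, at (315,215) between the fingers (245 and 385), measures centre (0.537,-0.374) and yaw 78.4°. Its top is at 0.057 against 0.059 expected. I descend and grip.

>>> {"api": "servo_tool", "payload": {"plan": [-0.15,-0.03,0.8,0.1,0,0,0.8,0,0,0,0.8,0,0,0,0.56,0,0,0,0,0]}}

```text
time: 10.25
eef_pos: [0.5365, -0.3729, 0.0519]
tool_rot: [-180.0, -0.0, 78.7]
wrist_force: [1.2, -0.6, -0.3]
gripper_width: 0.648
finger_force: 0.0
```

>>> {"api": "servo_tool", "payload": {"plan": [0,0,0,0,0,0,0,0,0,0,0,0,0,0,0,0,0,0,0,0,0,0,0,0], "jaw": 1, "newtons": 110}}

```text
time: 11.0
eef_pos: [0.5374, -0.3738, 0.0544]
tool_rot: [179.8, 0.1, 78.7]
wrist_force: [-0.9, -0.5, 6.1]
gripper_width: 0.234
finger_force: 107.4
```

>>> {"api": "servo_tool", "payload": {"plan": [0,0,-0.1,0,0,0,-0.2,0,0,0,-0.3,0,0,0,-0.4,0,0,0,-0.3,0,0,0,-0.1,0,0,0,0,0]}}

```text
time: 11.88
eef_pos: [0.5365, -0.3731, 0.1081]
tool_rot: [180.0, 0.0, 78.7]
wrist_force: [-0.1, -0.5, -2.5]
gripper_width: 0.233
finger_force: 107.8
```

Run:
```python
from h import *
f=np.array([.6205,.0535])
for d in (.1,): 
    need([.6205-.02,.0535-.098,.30],79)
c=camera("scene"); save("s3.png",c["img"],(150,180,310,300),4)
```

```text
t 11.88 pos [ 0.5365 -0.3731  0.1081] rot [180.    0.   78.7] twist units -0.04 then shift units [ 8.37  0.   -4.8 ] len 0.386 w 0.233 F [-0.1 -0.5 -2.5] ff 107.8
```

View pics/s3.png

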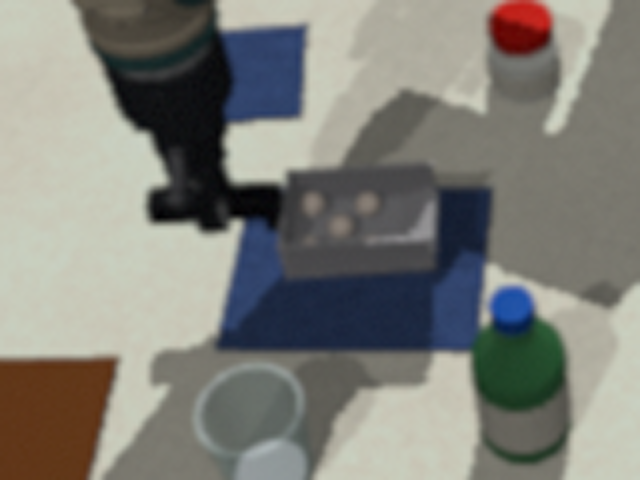

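The scoop is held level, with the balls in it at (315,205), (368,205) and (340,225). I raise it and carry it to the funnel.

>>> {"api": "servo_tool", "payload": {"plan": [0,0,-0.3,0,0,0,-0.6,0,0,0,-0.7,0,0,0,-0.8,0,0,0,-0.8,0,0,0,-0.7,0,0,0,-0.5,0,0.2,0,-0.3,0,0.4,0,-0.1,0,0.6,0,0,0,0.6,0,0,0,0.6,0,0,0]}}

```text
time: 13.42
eef_pos: [0.5556, -0.2766, 0.2994]
tool_rot: [-180.0, -0.0, 78.7]
wrist_force: [-0.1, 0.5, -1.8]
gripper_width: 0.234
finger_force: 107.9
```

>>> {"api": "servo_tool", "payload": {"plan": [0.6,0,0,0,0.6,0,0,0,0.6,0,0,0,0.6,0,0,0,0.6,0,0,0,0.6,0,0,0,0.6,0,0,0,0.6,0,0,0,0.6,0,0,0,0.3,0,0,0,0.2,0,0,0,0,0,0,0]}}

```text
time: 14.92
eef_pos: [0.6017, -0.0473, 0.2999]
tool_rot: [-180.0, 0.0, 78.7]
wrist_force: [-0.5, 0.2, -2.1]
gripper_width: 0.23
finger_force: 107.9
```

Run:
```python
from h import *
c=camera("scene"); save("s4.png",c["img"],(300,100,460,280),3.3)
W=world(c); hs=cv2.cvtColor(c["img"],cv2.COLOR_RGB2HSV).astype(int); v,u=np.mgrid[:400,:640];z=W[...,2]
m=(z>.165)&(z<.185)&(hs[...,1]<60)&(u>330)&(u<412)&(v>170)&(v<225)
p=W[m]; print(len(p),p.min(0),p.max(0))
need([.6205-.02,.0535-.098,.30],79)
```

```text
301 [ 0.57456961 -0.0070973   0.16521317] [0.68340298 0.11905018 0.18184495]
t 14.97 pos [ 0.6016 -0.0478  0.2999] rot [-180.     0.    78.7] twist units -0.04 then shift units [ 0.08 -0.04 -0.  ] len 0.003 w 0.233 F [-0.8  1.2 -1.8] ff 107.9
```

View pics/s4.png

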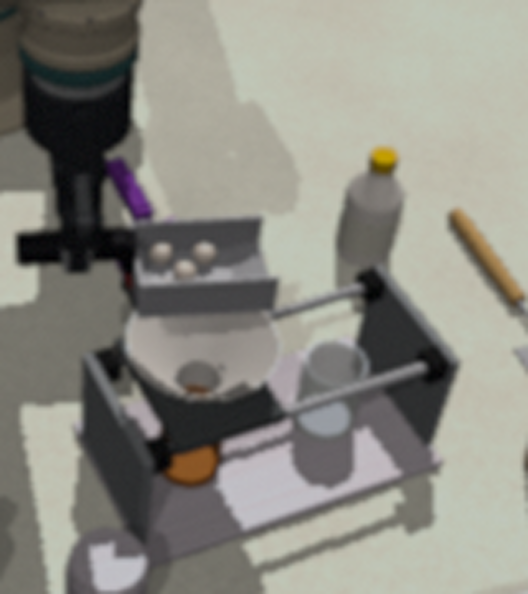

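The scoop hangs level over the funnel, whose axis is at about (0.621,0.056). The bowl is at crop (205,265), still holding its balls. With no tilt axis available, I ease the grip so the bowl's weight tips it nose-down about the pads.

>>> {"api": "servo_tool", "payload": {"plan": [0,0,0,0,0,0,0,0], "newtons": 45}}

```text
time: 15.22
eef_pos: [0.6016, -0.048, 0.2999]
tool_rot: [180.0, -0.0, 78.6]
wrist_force: [1.3, 0.7, -2.2]
gripper_width: 0.235
finger_force: 107.9
```

```bash
cat >> h.py <<'E'
def tilt():
    # fit of the handle/bowl along the scoop's heading from the scene camera
    s=manip.get_state(); c=camera("scene"); W=world(c); z=W[...,2]; y=np.radians(s["tool_rot"][2])
    h=np.array([np.cos(y),np.sin(y)]); d=W[...,:2]-s["eef_pos"][:2]; a=d@h; b=d@np.array([-h[1],h[0]])
    e=s["eef_pos"][2]
    hm=(abs(b)<.014)&(a>-.06)&(a<-.018)&(abs(z-e)<.055)
    print("w",round(s["gripper_width"],3),"F",s["wrist_force"].round(1),"M",s["moment"].round(2),"tail z-e",np.round(np.polyfit(a[hm],z[hm]-e,1),3) if hm.sum()>5 else None)
    for lo in np.arange(.0,.18,.02):
        m=(a>lo)&(a<lo+.02)&(abs(b)<.04)&(z>.185)&(z<.5)
        if m.sum()>3: print(round(lo+.01,2),m.sum(),"ztop",np.percentile(z[m],90).round(3),"zlow",np.percentile(z[m],10).round(3))
    return c
E
python3 -c "
from h import *
tilt()"
```

```text
w 0.235 F [ 1.3  0.7 -2.2] M [-0.14  0.02 -0.  ] tail z-e [-0.004  0.001]
0.01 453 ztop 0.49 zlow 0.31
0.03 299 ztop 0.49 zlow 0.296
0.05 195 ztop 0.287 zlow 0.252
0.07 234 ztop 0.283 zlow 0.252
0.09 234 ztop 0.283 zlow 0.253
0.11 220 ztop 0.283 zlow 0.252
0.13 229 ztop 0.282 zlow 0.253
0.15 106 ztop 0.282 zlow 0.258
```

>>> {"api": "servo_tool", "payload": {"plan": [0,0,0,0], "newtons": 20}}

```text
time: 15.4
eef_pos: [0.6017, -0.0477, 0.2999]
tool_rot: [180.0, -0.0, 78.6]
wrist_force: [0.9, -0.3, -1.6]
gripper_width: 0.235
finger_force: 107.9
```

```bash
python3 -c "
from h import *
tilt()"
```

```text
w 0.235 F [ 0.9 -0.3 -1.6] M [-0.13  0.   -0.02] tail z-e [-0.005  0.001]
0.01 438 ztop 0.491 zlow 0.324
0.03 295 ztop 0.491 zlow 0.295
0.05 192 ztop 0.287 zlow 0.253
0.07 233 ztop 0.283 zlow 0.252
0.09 236 ztop 0.284 zlow 0.252
0.11 220 ztop 0.282 zlow 0.252
0.13 238 ztop 0.283 zlow 0.253
0.15 98 ztop 0.282 zlow 0.258
```

>>> {"api": "servo_tool", "payload": {"plan": [0,0,0,0,0,0,0,0], "newtons": 45, "jaw": 1}}

```text
time: 15.7
eef_pos: [0.6017, -0.0475, 0.2999]
tool_rot: [180.0, -0.0, 78.7]
wrist_force: [-0.3, 0.9, -2.2]
gripper_width: 0.234
finger_force: 107.9
```

```bash
python3 -c "
from h import *
tilt()"
```

```text
w 0.234 F [-0.3  0.9 -2.2] M [-0.15  0.04 -0.  ] tail z-e [0.001 0.001]
0.01 430 ztop 0.49 zlow 0.335
0.03 299 ztop 0.491 zlow 0.295
0.05 196 ztop 0.287 zlow 0.252
0.07 235 ztop 0.282 zlow 0.252
0.09 230 ztop 0.283 zlow 0.253
0.11 223 ztop 0.283 zlow 0.252
0.13 233 ztop 0.282 zlow 0.252
0.15 101 ztop 0.283 zlow 0.257
```

>>> {"api": "servo_tool", "payload": {"plan": [0,0,0,0], "newtons": 20, "jaw": 0.79}}

```text
time: 15.88
eef_pos: [0.6017, -0.0475, 0.2999]
tool_rot: [-180.0, -0.0, 78.7]
wrist_force: [-0.0, 0.9, -2.6]
gripper_width: 0.237
finger_force: 107.9
```

>>> {"api": "servo_tool", "payload": {"plan": [0,0,0,0], "jaw": 0.775}}

```text
time: 16.0
eef_pos: [0.6017, -0.0475, 0.2999]
tool_rot: [180.0, -0.0, 78.7]
wrist_force: [0.6, -0.1, -1.9]
gripper_width: 0.229
finger_force: 107.9
```

The grip force latches at 108 N and won't drop while the jaws hold. I'll take the scoop back to the mat and regrip lightly there, where a slip test is safe.

>>> {"api": "servo_tool", "payload": {"plan": [-0.3,0,0,0,-0.6,0,0,0,-0.7,0,0,0,-0.7,0,0,0,-0.7,0,0,0,-0.7,0,0,0,-0.7,0,0,0,-0.7,0,0,0,-0.7,0,0,0,-0.7,0,0,0,-0.7,0,0,0,-0.5,0,0.2,0]}}

```text
time: 17.5
eef_pos: [0.5406, -0.3514, 0.2923]
tool_rot: [179.9, 0.0, 78.6]
wrist_force: [0.0, 0.2, -1.5]
gripper_width: 0.234
finger_force: 107.9
```

>>> {"api": "servo_tool", "payload": {"plan": [-0.3,0,0.6,0,-0.2,0,0.9,0,0,0,1,0,0,0,1,0,0,0,0.9,0,0,0,0.7,0,0,0,0.5,0,0,0,0.3,0,0,0,0,0]}}

```text
time: 18.62
eef_pos: [0.5374, -0.3693, 0.0562]
tool_rot: [180.0, 0.0, 78.7]
wrist_force: [0.4, -0.3, -2.1]
gripper_width: 0.236
finger_force: 107.9
```

```bash
python3 -c "
from h import *
need([.537,-.3735,.0535],78.7)"
```

```text
t 18.62 pos [ 0.5374 -0.3693  0.0562] rot [180.    0.   78.7] twist units -0.0 then shift units [-0.11  0.01  0.07] len 0.005 w 0.236 F [ 0.4 -0.3 -2.1] ff 107.9
```

>>> {"api": "servo_tool", "payload": {"plan": [0,0,0,0,0,0,0,0], "jaw": 0.755}}

```text
time: 18.88
eef_pos: [0.5376, -0.3692, 0.0567]
tool_rot: [179.9, 0.0, 78.7]
wrist_force: [0.3, -0.6, -2.4]
gripper_width: 0.245
finger_force: 47.3
```

>>> {"api": "servo_tool", "payload": {"plan": [0,0,0,0,0,0,0,0], "jaw": 0.745}}

```text
time: 19.12
eef_pos: [0.5374, -0.3692, 0.0563]
tool_rot: [180.0, 0.0, 78.7]
wrist_force: [0.7, -1.0, -1.4]
gripper_width: 0.252
finger_force: 9.8
```

>>> {"api": "servo_tool", "payload": {"plan": [0,0,0,0,0,0,0,0], "jaw": 0.735}}

```text
time: 19.38
eef_pos: [0.5374, -0.3691, 0.0561]
tool_rot: [180.0, -0.0, 78.7]
wrist_force: [-1.4, -0.4, 0.6]
gripper_width: 0.267
finger_force: 0.0
```

Fine jaw steps control the grip force (47 N at 0.755, about 10 N at 0.745), so I can do the easing over the funnel. I regrip firmly and go back.

>>> {"api": "servo_tool", "payload": {"plan": [0,0,0.07,0,0,0,0,0,0,0,0,0], "jaw": 1, "newtons": 110}}

```text
time: 19.75
eef_pos: [0.5376, -0.3697, 0.0559]
tool_rot: [179.9, 0.0, 78.7]
wrist_force: [-5.1, 1.2, 12.3]
gripper_width: 0.236
finger_force: 107.6
```

>>> {"api": "servo_tool", "payload": {"plan": [0,0,-0.3,0,0,0,-0.6,0,0,0,-0.8,0,0,0,-1,0,0,0,-1,0,0,0,-1,0,0,0,-0.8,0,0.2,0,-0.5,0,0.4,0,-0.1,0,0.6,0,0,0,0.6,0,0,0,0.6,0,0,0]}}

```text
time: 21.25
eef_pos: [0.5564, -0.2727, 0.2961]
tool_rot: [-179.9, -0.0, 78.7]
wrist_force: [-0.0, -0.5, -1.2]
gripper_width: 0.228
finger_force: 108.0
```

>>> {"api": "servo_tool", "payload": {"plan": [0.6,0,0,0,0.6,0,0,0,0.6,0,0,0,0.6,0,0,0,0.6,0,0,0,0.6,0,0,0,0.6,0,0,0,0.6,0,0,0,0.6,0,0,0,0.3,0,0,0,0.1,0,0,0,0,0,0,0]}}

```text
time: 22.75
eef_pos: [0.6016, -0.0477, 0.2971]
tool_rot: [180.0, 0.0, 78.7]
wrist_force: [0.3, 0.2, -2.2]
gripper_width: 0.228
finger_force: 108.0
```

```bash
python3 -c "
from h import *
need([.6015,-.0445,.30],79)
tilt()"
```

```text
t 22.75 pos [ 0.6016 -0.0477  0.2971] rot [180.    0.   78.7] twist units -0.04 then shift units [ 0.08 -0.02 -0.07] len 0.004 w 0.228 F [ 0.3  0.2 -2.2] ff 108.0
w 0.228 F [ 0.3  0.2 -2.2] M [-0.17 -0.01  0.04] tail z-e [ 0.022 -0.   ]
0.01 456 ztop 0.489 zlow 0.303
0.03 298 ztop 0.488 zlow 0.291
0.05 199 ztop 0.283 zlow 0.247
0.07 230 ztop 0.278 zlow 0.247
0.09 233 ztop 0.278 zlow 0.248
0.11 223 ztop 0.279 zlow 0.247
0.13 226 ztop 0.278 zlow 0.248
0.15 94 ztop 0.278 zlow 0.252
```

>>> {"api": "servo_tool", "payload": {"plan": [0.2,0,-0.05,0,0,0,0,0], "jaw": 0.752}}

```text
time: 23.05
eef_pos: [0.6034, -0.0394, 0.2994]
tool_rot: [180.0, -0.0, 78.7]
wrist_force: [-0.2, 0.3, -2.3]
gripper_width: 0.246
finger_force: 34.1
```

>>> {"api": "servo_tool", "payload": {"plan": [0,0,0,0,0,0,0,0], "jaw": 0.748}}

```text
time: 23.3
eef_pos: [0.6032, -0.0398, 0.299]
tool_rot: [-180.0, -0.0, 78.7]
wrist_force: [-0.2, 0.0, -1.8]
gripper_width: 0.253
finger_force: 19.8
```

```bash
python3 -c "
from h import *
tilt()"
```

```text
w 0.253 F [-0.2  0.  -1.8] M [-0.13  0.1  -0.02] tail z-e [-0.04  -0.002]
0.01 438 ztop 0.49 zlow 0.308
0.03 297 ztop 0.49 zlow 0.292
0.05 204 ztop 0.284 zlow 0.25
0.07 229 ztop 0.281 zlow 0.249
0.09 231 ztop 0.28 zlow 0.25
0.11 226 ztop 0.28 zlow 0.25
0.13 226 ztop 0.28 zlow 0.251
0.15 92 ztop 0.279 zlow 0.255
```

>>> {"api": "servo_tool", "payload": {"plan": [0,0,0,0,0,0,0,0], "jaw": 0.7462}}

```text
time: 23.6
eef_pos: [0.6033, -0.0397, 0.2991]
tool_rot: [180.0, -0.0, 78.7]
wrist_force: [-0.0, -0.3, -2.1]
gripper_width: 0.251
finger_force: 13.4
```

>>> {"api": "servo_tool", "payload": {"plan": [0,0,0,0,0,0,0,0], "jaw": 0.745}}

```text
time: 23.85
eef_pos: [0.6033, -0.0396, 0.2991]
tool_rot: [180.0, -0.0, 78.7]
wrist_force: [0.3, -0.1, -2.0]
gripper_width: 0.253
finger_force: 9.5
```

```bash
python3 -c "
from h import *
tilt()"
```

```text
w 0.253 F [ 0.3 -0.1 -2. ] M [-0.1   0.01 -0.02] tail z-e [-0.363  0.008]
0.01 636 ztop 0.484 zlow 0.234
0.03 391 ztop 0.486 zlow 0.211
0.05 197 ztop 0.229 zlow 0.191
0.07 136 ztop 0.213 zlow 0.188
0.09 50 ztop 0.199 zlow 0.186
```

```bash
python3 -c "
from h import *
c=camera('scene'); save('s5.png',c['img'],(290,90,450,280),3.1)"
```

```text
(no output)
```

View pics/s5.png

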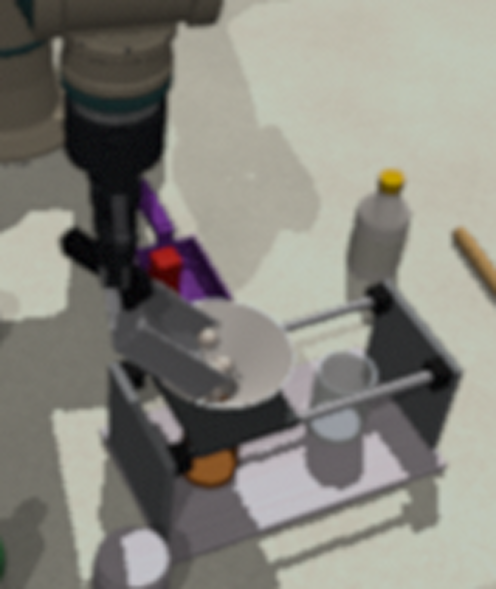

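The scoop has tipped about 45° over the funnel and the balls are leaving the lip at (215,360). I'll tighten to hold this tilt and let them run out.

>>> {"api": "servo_tool", "payload": {"plan": [0,0,0,0,0,0,0,0,0,0,0,0,0,0,0,0], "jaw": 1, "newtons": 60}}

```text
time: 24.45
eef_pos: [0.6033, -0.0396, 0.2992]
tool_rot: [180.0, -0.0, 78.7]
wrist_force: [-0.6, 0.3, -0.8]
gripper_width: 0.25
finger_force: 59.5
```

```bash
python3 -c "
from h import *
c=tilt(); save('s6.png',c['img'],(290,90,450,280),3.1)"
```

```text
w 0.25 F [-0.6  0.3 -0.8] M [0.28 0.17 0.13] tail z-e [-0.282  0.012]
0.01 634 ztop 0.485 zlow 0.234
0.03 393 ztop 0.487 zlow 0.208
0.05 185 ztop 0.226 zlow 0.19
0.07 103 ztop 0.211 zlow 0.188
0.09 36 ztop 0.196 zlow 0.186
```

View pics/s6.png

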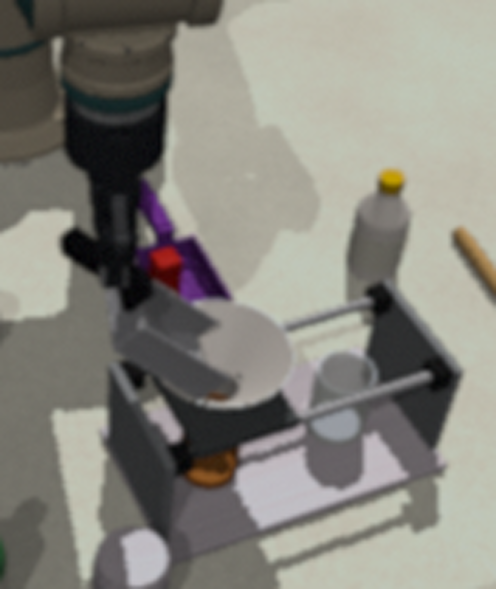

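The bowl looks empty, with no balls left on the lip, the rim or the plate. I lift out slowly.

>>> {"api": "servo_tool", "payload": {"plan": [0,0,-0.2,0,0,0,-0.4,0,0,0,-0.6,0,0,0,-0.8,0,0,0,-0.6,0,0,0,0,0,0,0,0,0]}}

```text
time: 25.38
eef_pos: [0.6033, -0.0397, 0.4022]
tool_rot: [-179.9, 0.0, 78.7]
wrist_force: [0.0, 0.9, -2.2]
gripper_width: 0.236
finger_force: 59.7
```

```bash
python3 -c "
from h import *
need([.537,-.43,.40],78.7)
s=manip.get_state(); print(s['moment'])
c=tilt(); W=world(c); z=W[...,2]; hs=cv2.cvtColor(c['img'],cv2.COLOR_RGB2HSV).astype(int); v,u=np.mgrid[:400,:640]
m=(z>.165)&(z<.185)&(hs[...,1]<60)&(u>330)&(u<412)&(v>170)&(v<225); p=W[m]; print('rim',p.min(0),p.max(0))
# white compact blobs anywhere near the station/scoop
w=((hs[...,1]<45)&(hs[...,2]>150)&(W[...,0]>.4)&(W[...,0]<.8)&(abs(W[...,1])<.45)&(z>.006)).astype(np.uint8)
n,l,st,ce=cv2.connectedComponentsWithStats(w)
for i in range(1,n):
    if 6<st[i,4]<400: print(ce[i].round(),st[i,4],np.median(W[l==i],0).round(3))
"
```

```text
t 25.38 pos [ 0.6033 -0.0397  0.4022] rot [-179.9    0.    78.7] twist units -0.0 then shift units [-9.89  0.29  0.06] len 0.396 w 0.236 F [ 0.   0.9 -2.2] ff 59.7
[-0.01702713  0.04517231  0.06714723]
w 0.236 F [ 0.   0.9 -2.2] M [-0.02  0.05  0.07] tail z-e [-0.292  0.011]
0.01 388 ztop 0.482 zlow 0.334
0.03 231 ztop 0.376 zlow 0.305
0.05 246 ztop 0.329 zlow 0.288
0.07 233 ztop 0.31 zlow 0.271
0.09 92 ztop 0.297 zlow 0.273
rim [ 0.55921808 -0.00645758  0.16506736] [0.68406824 0.11894603 0.18401309]
[343. 226.] 48 [0.559 0.036 0.013]
[399. 227.] 78 [0.632 0.186 0.043]
[322. 229.] 8 [ 0.552 -0.029  0.012]
[378. 232.] 59 [0.611 0.128 0.013]
[432. 238.] 8 [0.677 0.279 0.014]
[208. 279.] 101 [ 0.681 -0.388  0.085]
[319. 280.] 18 [ 0.747 -0.096  0.047]
[215. 292.] 25 [ 0.73  -0.366  0.084]
```

The scoop is held at about 45° and empty in the view, the funnel rim is unmoved (y centre 0.056), and no stray ball shows. Now back to the mat, to land lip first and lay it down along the arc.

>>> {"api": "servo_tool", "payload": {"plan": [-0.4,0,0,0,-0.8,0,0,0,-0.8,0,0,0,-0.8,0,0,0,-0.8,0,0,0,-0.8,0,0.2,0,-0.8,0,0.5,0,-0.8,0,0.8,0,-0.6,0,0.9,0,0,0,0.9,0,0,0,0.9,0,0,0,0.8,0]}}

```text
time: 26.92
eef_pos: [0.5502, -0.2993, 0.2008]
tool_rot: [-179.9, -0.0, 78.6]
wrist_force: [1.0, -0.8, -1.2]
gripper_width: 0.24
finger_force: 59.6
```

```bash
python3 -c "
from h import *
need([.5517,-.299,.143],78.7)
s=manip.get_state(); print(s['moment'])
tilt(); c=camera('scene'); W=world(c); h=np.array([.196,.981]); d=W[...,:2]-s['eef_pos'][:2]; a=d@h; b=d@np.array([-h[1],h[0]]); z=W[...,2]
for lo in np.arange(.03,.12,.01):
    m=(a>lo)&(a<lo+.01)&(abs(b)<.03)&(z>.02)&(z<.4); print(round(lo,2),m.sum(),np.percentile(z[m],[5,50,95]).round(3) if m.sum()>2 else '')
"
```

```text
t 26.93 pos [ 0.5502 -0.2993  0.2008] rot [-179.9   -0.    78.6] twist units -0.01 then shift units [0.01 0.04 1.45] len 0.058 w 0.24 F [ 1.  -0.8 -1.2] ff 59.6
[-0.04157671  0.02011928  0.00187488]
w 0.24 F [ 1.  -0.8 -1.2] M [-0.04  0.02  0.  ] tail z-e [0.101 0.025]
0.01 689 ztop 0.489 zlow 0.21
0.03 354 ztop 0.409 zlow 0.324
0.05 124 ztop 0.497 zlow 0.424
0.07 427 ztop 0.493 zlow 0.427
0.03 193 [0.093 0.339 0.388]
0.04 33 [0.08  0.086 0.104]
0.05 31 [0.072 0.075 0.084]
0.06 29 [0.068 0.07  0.109]
0.07 40 [0.061 0.066 0.089]
0.08 13 [0.061 0.063 0.08 ]
0.09 4 [0.077 0.081 0.086]
0.1 0 
0.11 0
```

>>> {"api": "servo_tool", "payload": {"plan": [0,0,0.5,0,0,0,0.5,0,0,0,0.3,0,0,0,0.1,0,0,0,0,0]}}

```text
time: 27.65
eef_pos: [0.5515, -0.2986, 0.1474]
tool_rot: [180.0, 0.0, 78.7]
wrist_force: [0.0, 0.1, -0.9]
gripper_width: 0.247
finger_force: 59.6
```

>>> {"api": "servo_tool", "payload": {"plan": [0,0,0,0,0,0,0,0], "jaw": 0.75}}

```text
time: 27.9
eef_pos: [0.5516, -0.2986, 0.1477]
tool_rot: [179.9, 0.0, 78.7]
wrist_force: [-0.6, 0.3, -1.5]
gripper_width: 0.249
finger_force: 28.2
```

>>> {"api": "servo_tool", "payload": {"plan": [-0.14,0,0.1,0,-0.14,0,0.12,0,-0.14,0,0.13,0,-0.14,0,0.14,0,-0.14,0,0.15,0,-0.14,0,0.16,0]}}

```text
time: 28.65
eef_pos: [0.545, -0.3336, 0.1167]
tool_rot: [179.8, 0.2, 78.6]
wrist_force: [-0.3, -4.2, 4.9]
gripper_width: 0.252
finger_force: 27.7
```

```bash
python3 -c "
from h import *
need([.5374,-.3705,.0555],78.7)
s=manip.get_state(); print(s['moment'])
c=camera('scene'); W=world(c); h=np.array([.196,.981]); d=W[...,:2]-s['eef_pos'][:2]; a=d@h; b=d@np.array([-h[1],h[0]]); z=W[...,2]
for lo in np.arange(.03,.17,.01):
    m=(a>lo)&(a<lo+.01)&(abs(b)<.03)&(z>.006)&(z<.3); print(round(lo,2),m.sum(),np.percentile(z[m],[5,50,95]).round(3) if m.sum()>2 else '')
"
```

```text
t 28.65 pos [ 0.545  -0.3336  0.1167] rot [179.8   0.2  78.6] twist units -0.01 then shift units [-0.94 -0.    1.53] len 0.072 w 0.252 F [-0.3 -4.2  4.9] ff 27.7
[-0.2951227   0.05400388  0.01515409]
0.03 193 [0.042 0.24  0.295]
0.04 39 [0.033 0.039 0.042]
0.05 41 [0.03  0.034 0.054]
0.06 41 [0.024 0.03  0.039]
0.07 39 [0.021 0.024 0.038]
0.08 38 [0.016 0.02  0.034]
0.09 38 [0.013 0.016 0.02 ]
0.1 40 [0.013 0.015 0.035]
0.11 27 [0.006 0.014 0.017]
0.12 8 [0.006 0.007 0.008]
0.13 11 [0.006 0.007 0.008]
0.14 1 
0.15 1 
0.16 0 
0.17 1
```

The pivot works: tilt is now about 28° with 5 N at the lip. I continue the arc down.

>>> {"api": "servo_tool", "payload": {"plan": [-0.15,0,0.18,0,-0.15,0,0.18,0,-0.14,0,0.19,0,-0.13,0,0.2,0,-0.12,0,0.2,0,-0.1,0,0.2,0,-0.08,0,0.2,0,-0.05,0,0.15,0,0,0,0,0]}}

```text
time: 29.82
eef_pos: [0.5374, -0.368, 0.055]
tool_rot: [-180.0, 0.0, 78.7]
wrist_force: [0.5, -0.7, 0.3]
gripper_width: 0.248
finger_force: 27.0
```

```bash
cat > f.py <<'E'
from h import *
need([.5374,-.3705,.0555],78.7)
s=manip.get_state()
c=camera('scene'); W=world(c); h=np.array([.196,.981]); d=W[...,:2]-s['eef_pos'][:2]; a=d@h; b=d@np.array([-h[1],h[0]]); z=W[...,2]
for lo in np.arange(.04,.17,.01):
    m=(a>lo)&(a<lo+.01)&(abs(b)<.03)&(z>.004)&(z<.3); print(round(lo,2),m.sum(),np.percentile(z[m],[5,50,95]).round(3) if m.sum()>2 else '')
E
python3 f.py
```

```text
t 29.82 pos [ 0.5374 -0.368   0.055 ] rot [-180.     0.    78.7] twist units -0.0 then shift units [-0.06  0.01 -0.01] len 0.003 w 0.248 F [ 0.5 -0.7  0.3] ff 27.0
0.04 85 [0.006 0.037 0.056]
0.05 48 [0.005 0.009 0.281]
0.06 60 [0.006 0.012 0.298]
0.07 67 [0.006 0.044 0.298]
0.08 38 [0.006 0.009 0.293]
0.09 36 [0.006 0.009 0.015]
0.1 32 [0.007 0.01  0.013]
0.11 39 [0.007 0.009 0.013]
0.12 34 [0.007 0.011 0.018]
0.13 33 [0.01  0.013 0.026]
0.14 49 [0.005 0.017 0.021]
0.15 24 [0.004 0.005 0.009]
0.16 25 [0.004 0.005 0.008]
```

The floor reads flat at 6–10 mm and empty. I release and retreat.

>>> {"api": "servo_tool", "payload": {"plan": [0,0,0,0,0,0,0,0], "jaw": 0.735}}

```text
time: 30.12
eef_pos: [0.5374, -0.3672, 0.0546]
tool_rot: [-180.0, -0.0, 78.7]
wrist_force: [0.0, -0.5, -0.3]
gripper_width: 0.268
finger_force: 0.0
```

>>> {"api": "servo_tool", "payload": {"plan": [0,0,0,0,0,0,0,0,0,0,0,0], "jaw": 0.4}}

```text
time: 30.5
eef_pos: [0.5376, -0.3675, 0.0551]
tool_rot: [-180.0, -0.0, 78.7]
wrist_force: [0.1, 0.6, -0.8]
gripper_width: 0.598
finger_force: 0.0
```

>>> {"api": "servo_tool", "payload": {"plan": [0,0,-0.3,0,0,0,-0.7,0,0,0,-1,0,0,0,-1,0,0,0,-1,0,0,0,-0.8,0,-0.8,0,0,0,-0.8,0,0,0,-0.8,0,0,0,0,0,0,0]}}

```text
time: 31.75
eef_pos: [0.5176, -0.4635, 0.2474]
tool_rot: [180.0, 0.0, 78.5]
wrist_force: [0.4, 0.0, -0.2]
gripper_width: 0.598
finger_force: 0.0
```

Run:
```python
from h import *
s=manip.get_state(); print(s["time"],s["eef_pos"])
c0=dict(np.load("top.npz")); s0=dict(np.load("scene.npz"))
t=camera("top"); sc=camera("scene")
def rect(m,W): p=W[m]; return len(p), [np.round(x,3) for x in cv2.minAreaRect(p[:,:2].astype(np.float32))], p[:,2].mean().round(3)
v,u=np.mgrid[:400,:640]
for nm,c in(("before",s0),("after",sc)):
    W=world(c); hs=cv2.cvtColor(c["img"],cv2.COLOR_RGB2HSV).astype(int); z=W[...,2]
    bx=(u>185)&(u<275)&(v>225)&(v<270)
    print(nm,"handle",rect((hs[...,2]<60)&(u<224)&bx&(z>.03)&(z<.08),W),"bowl top",rect((hs[...,1]<80)&(u>212)&bx&(z>.034)&(z<.045)&(W[...,1]>-.34),W))
    d=W[...,:2]-np.array([.557,-.278]); h=np.array([.196,.981]); a=d@h; b=d@np.array([-h[1],h[0]])
    fl=(a>-.04)&(a<.02)&(abs(b)<.025); print("  floor z pct",np.percentile(z[fl],[10,50,90,98]).round(3),"bright px",(fl&(hs[...,2]>140)&(hs[...,1]<60)).sum())
    mr=(z>.165)&(z<.185)&(hs[...,1]<60)&(u>330)&(u<412)&(v>170)&(v<225); p=W[mr]; print("  rim y",p[:,1].min().round(3),p[:,1].max().round(3),"n",len(p))
# jar region, mean colours of the amber jar body in the scene view
def proj(c,P):
    q=(np.asarray(P)-c["T"][:3,3])@c["T"][:3,:3]; return q[0]/-q[2]*c["fx"]+c["cx"], -q[1]/-q[2]*c["fy"]+c["cy"]
for zz in(.02,.035,.05,.07,.09):
    x,y=map(round,proj(sc,[.64,.055,zz])); print("jar z",zz,(x,y),s0["img"][y-1:y+2,x-5:x+6].mean((0,1)).round(),sc["img"][y-1:y+2,x-5:x+6].mean((0,1)).round())
# changes elsewhere: depth differences, both views
for nm,a,b in(("top",c0,t),("scene",s0,sc)):
    A,B=world(a),world(b); m=((abs(A[...,2]-B[...,2])>.012)&(A[...,0]>.2)&(A[...,2]<.35)&(B[...,2]<.35)&(B[...,0]>.2)).astype(np.uint8)
    n,l,st,ce=cv2.connectedComponentsWithStats(cv2.morphologyEx(m,cv2.MORPH_OPEN,np.ones((2,2),np.uint8)))
    for i in range(1,n):
        if st[i,4]>12: print(nm,ce[i].round(),st[i,4],"was",np.median(A[l==i],0).round(3),"now",np.median(B[l==i],0).round(3))
```

```text
31.75 [ 0.51761741 -0.46353962  0.2473576 ]
before handle (243, [array([ 0.54 , -0.372]), array([0.086, 0.024]), np.float64(79.507)], np.float64(0.056)) bowl top (186, [array([ 0.557, -0.282]), array([0.109, 0.075]), np.float64(78.491)], np.float64(0.039))
  floor z pct [0.006 0.009 0.024 0.027] bright px 67
  rim y 0.05 0.177 n 519
after handle (229, [array([ 0.54 , -0.366]), array([0.083, 0.022]), np.float64(78.8)], np.float64(0.056)) bowl top (176, [array([ 0.556, -0.275]), array([0.11 , 0.075]), np.float64(78.707)], np.float64(0.038))
  floor z pct [0.005 0.008 0.01  0.011] bright px 0
  rim y -0.007 0.119 n 539
jar z 0.02 (358, 243) [127.  78.  34.] [122.  76.  32.]
jar z 0.035 (358, 240) [131.  81.  35.] [71. 42. 16.]
jar z 0.05 (359, 237) [121.  79.  44.] [62. 40. 21.]
jar z 0.07 (359, 233) [107. 101. 100.] [36. 37. 37.]
jar z 0.09 (360, 229) [65. 40. 19.] [36. 38. 39.]
top [ 0. 50.] 16 was [ 1.459  1.716 -0.753] now [ 1.453  1.711 -0.744]
top [272. 180.] 1132 was [0.597 0.122 0.152] now [0.612 0.133 0.014]
top [299. 177.] 1092 was [0.625 0.044 0.014] now [0.614 0.037 0.15 ]
top [391. 196.] 13 was [ 0.572 -0.279  0.021] now [ 0.576 -0.28   0.007]
top [406. 204.] 84 was [ 0.546 -0.33   0.023] now [ 0.543 -0.328  0.008]
top [468. 214.] 153 was [ 0.523 -0.547  0.   ] now [ 0.476 -0.452  0.323]
scene [368. 202.] 2573 was [0.584 0.104 0.135] now [0.582 0.096 0.136]
scene [148. 197.] 461 was [ 0.247 -0.548  0.001] now [ 0.557 -0.465  0.287]
scene [225. 246.] 92 was [ 0.541 -0.325  0.022] now [ 0.547 -0.324  0.025]
scene [192. 244.] 20 was [ 0.536 -0.413  0.056] now [ 0.498 -0.422  0.002]
scene [244. 242.] 17 was [ 0.545 -0.27   0.022] now [ 0.531 -0.27   0.007]
scene [238. 247.] 18 was [ 0.559 -0.291  0.021] now [ 0.548 -0.291  0.007]
scene [261. 253.] 13 was [ 0.583 -0.228  0.004] now [ 0.599 -0.228  0.02 ]
```

The scoop is upright on the mat and empty, within 7 mm of where it started. Nothing else moved, and the carriage shows the same rim position as before the tipping. One last check: no ball stuck in the funnel, and the balls visible in the jar.

Run:
```python
from h import *
c0=dict(np.load("top.npz")); t=camera("top")
for nm,c,f in(("before",c0,(.614,.1135)),("after",t,(.621,.056))):
    W=world(c); r=np.hypot(W[...,0]-f[0],W[...,1]-f[1]); z=W[...,2]
    print(nm,[(k,np.percentile(z[(r>=k/1000)&(r<(k+8)/1000)&(z<.19)],[10,50,90]).round(3).tolist()) for k in range(0,64,8)], "below .09 near axis:",np.round(np.sort(z[(r<.035)&(z<.1)]),3)[:25])
    m=(r<.035)&(z<.1); print(c["img"][m].mean(0) if m.any() else "")
```

```text
Traceback (most recent call last):
IndexError: index -1 is out of bounds for axis 0 with size 0
```

Run:
```python
from h import *
c0=dict(np.load("top.npz")); t=camera("top")
for nm,c,f in(("before",c0,(.614,.1135)),("after",t,(.621,.056))):
    W=world(c); r=np.hypot(W[...,0]-f[0],W[...,1]-f[1]); z=W[...,2]
    for k in range(0,64,8):
        q=z[(r>=k/1000)&(r<(k+8)/1000)]
        print(nm,k,len(q),np.percentile(q,[5,50,95]).round(3) if len(q) else "")
    q=np.array([*f,.125,1]); p=np.linalg.inv(c["T"])@q; x=round(p[0]/-p[2]*c["fx"]+c["cx"]); y=round(-p[1]/-p[2]*c["fy"]+c["cy"])
    print((x,y)); print(z[y-7:y+8:2,x-8:x+9:2].round(3))
```

```text
before 0 0 
before 8 9 [0.011 0.014 0.018]
before 16 116 [0.008 0.13  0.14 ]
before 24 155 [0.011 0.14  0.15 ]
before 32 201 [0.011 0.149 0.158]
before 40 223 [0.149 0.159 0.166]
before 48 286 [0.011 0.167 0.174]
before 56 424 [0.011 0.172 0.181]
(276, 175)
[[0.143 0.14  0.139 0.132 0.13  0.131 0.137 0.139 0.145]
 [0.136 0.139 0.134 0.118 0.119 0.117 0.135 0.139 0.136]
 [0.138 0.133 0.116 0.009 0.007 0.016 0.012 0.134 0.14 ]
 [0.137 0.13  0.01  0.007 0.013 0.011 0.01  0.132 0.144]
 [0.14  0.135 0.015 0.009 0.012 0.007 0.013 0.137 0.143]
 [0.142 0.138 0.012 0.016 0.012 0.019 0.017 0.135 0.145]
 [0.147 0.14  0.141 0.13  0.014 0.134 0.137 0.146 0.153]
 [0.153 0.148 0.144 0.143 0.144 0.144 0.146 0.156 0.158]]
after 0 6 [0.018 0.032 0.047]
after 8 20 [0.027 0.041 0.128]
after 16 142 [0.029 0.127 0.139]
after 24 133 [0.133 0.141 0.15 ]
after 32 178 [0.142 0.15  0.158]
after 40 212 [0.152 0.159 0.166]
after 48 296 [0.011 0.167 0.175]
after 56 385 [0.01  0.173 0.181]
(293, 173)
[[0.145 0.139 0.135 0.137 0.142 0.126 0.139 0.138 0.143]
 [0.144 0.137 0.139 0.135 0.128 0.12  0.131 0.132 0.141]
 [0.142 0.129 0.128 0.104 0.07  0.074 0.11  0.133 0.14 ]
 [0.139 0.137 0.101 0.06  0.047 0.044 0.034 0.115 0.137]
 [0.137 0.133 0.055 0.033 0.031 0.039 0.046 0.042 0.14 ]
 [0.145 0.134 0.034 0.036 0.03  0.049 0.05  0.133 0.141]
 [0.139 0.14  0.136 0.023 0.03  0.027 0.137 0.139 0.147]
 [0.154 0.146 0.143 0.129 0.136 0.137 0.139 1.675 0.147]]
```

The funnel cone is clear, and through the spout I see balls piled in the jar at 30–50 mm height. I'm handing in.

```bash
python3 -c "
from h import *
print(hand_in())"
```

```text
the job is handed in; nothing more can be done
None
```

The job is handed in at about 32 s: the carriage is home above the amber jar, the balls went through the funnel (scoop and cone clear, balls seen piled in the jar but not counted one by one), and the empty scoop is upright on the blue mat with nothing else seen to have moved.

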